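# Leak-test draw on a large syringe

### The job

Leak-test the larger of the two capped syringes: lay it in the metal cradle with its finger wings down in the keeper slot and its thumb plate towards the groove milled across the bed, and let go. Then take the plunger by its thumb plate and draw it straight out, without lifting or twisting the barrel in the cradle, until the thumb plate stands over the groove. Finish holding it there against the pull of the vacuum; leave the other things where they are and never use rough force.

Things in the scene. Friction and masses are not known exactly. Their poses are not given: they have to be found in the camera images.
- syringe: the larger syringe, about 0.1 kg, loose on the counter: clear barrel 30 mm in diameter, x = -58 to +54 mm, capped grey nozzle 18 mm long at -x. Origin on the barrel's axis, the place to grip it, 15 mm above what it lies on. +x points to the thumb plate; z is up when the wings lie level, as they do at the start
- wings (a point): centre of the syringe's finger wings, on its axis 56 mm from its origin along +x: a clear plate 4 mm thick along x, 52 mm wide along y, 30 mm high along z. Its axes are the syringe's
- plunger (a joint): how far the plunger is drawn out, m: 0 fully in, 0.055 the stop; grows along the syringe's +x. Snug (friction 1.5 N, damping 8 N s/m) and, the nozzle being capped, vacuum pulls it in with 1.5 N per 10 mm drawn (0 N at 0): let go when far out it slides back. Starts 0 to 8 mm out and stays there by friction
- thumb_plate (a point): centre of the plunger's thumb plate, on the syringe's axis: an upright grey disc 28 mm in diameter, 5 mm thick, 90 mm from the syringe's origin (34 mm behind the wings) when the plunger is fully in. A cross-ribbed grey stem 21 mm wide joins it to the barrel. Its axes are the syringe's; it moves with the plunger
- cradle: the metal test cradle, fixed: aluminium bed x = -85 to +160 mm, 74 mm wide, top 12 mm above the counter (screw heads 2.5 mm more). Two dark 90-degree vee blocks (x = -52 to -36 and +34 to +46 mm, 62 mm wide, 46 mm high) centre the barrel; the 70 mm between them are free for fingers. Origin on the counter under the seat; +x is the way the plunger is drawn
- keeper_slot (a point): middle of the slot for the wings, on the cradle's axis at x = +56 mm: 7 mm wide along x (the 4 mm wings have 1.5 mm play each way), between two pairs of dark cheeks 56 mm high (flared lips up to 67 mm high) that stay within 32 mm of the axis; the rear cheeks reach to x = +67 mm, with a gap of 28 mm between them for the stem. Axes those of the cradle
- cradle_seat (a point): where the syringe's origin lies when it is seated: on the vee blocks' axis, 48 mm above the counter, straight above the cradle's origin. Axes those of the cradle; those of the seated syringe match them
- cradle_mark (a point): point on the seated syringe's axis, 48 mm above the counter and 127 mm from the seat along +x, straight above the middle of the groove, which is 14 mm wide and runs across the whole bed. Nothing but the bed is near it. Axes those of the cradle
- small_syringe: a smaller capped syringe of the same shape, barrel 21 mm in diameter and 78 mm long, not to be used; origin on its axis near mid-length, +x to its thumb plate
- bench_timer: white square bench timer 66x66x16 mm, origin under its centre
- specimen_cup: lidded specimen cup 69 mm wide, 68 mm high, origin under its centre
- petri_dish: closed petri dish 93 mm wide, 11 mm high, origin under its centre
- oil_bottle: small dropper bottle 27 mm wide, 59 mm high, origin under its centre
- marker_pen: marker pen 17x135x16 mm lying on the counter, origin under its centre
There are look-alikes about, which are no part of the job. What is shaped like the syringe but yellow is not meant.

How it is judged:
By the outcome, as a careful person would: the job done as asked, in the order asked, and still so for the second after the job is handed in, while the arm keeps its last pose, push and grip.
It also fails if it takes over 48 s, if anything falls off the work surface, if the arm or the gripper's body presses on something with over 40 N, if the wrist force passes 120 N, or if a joint passes its speed limit or range.

### The arm

A 7-joint arm with a two-finger parallel gripper is mounted at the origin on a cart in front of the work surface, level with it; the furniture and walls round the work are solid. World frame = base frame: x ahead of the robot, y to its left, z up, the work surface at z = 0. Lengths are in m, angles in rad, forces in N, time in s.
With the tool pointing down it reaches from about 0.4 to 0.875 m from the base axis. Payload 19.3 kg.
Tool frame: the origin (TCP) lies on the centre line of the jaws, within the pads' length; the fingertips stand 11 mm ahead of it and the grasp point (between the pads) lies 8 mm behind it; z points along the fingers, y is the line along which they close (so a half turn about z gives the same grasp; the last joint's range is limited). The gripper opens to 85 mm and grips with 20 to 120 N. Pads are 22 mm wide; open, the fingers measure 114 mm over their backs; the gripper's body (76 mm by 85 mm) begins 54 mm behind the grasp point. The pads swing forward as they close: fully open they stand 13 mm farther back than shut.
Start: joints at [-1.418, 0.521, -0.036, 1.599, 0.021, 1.021, -0.113], TCP at [0.138, 0.61, 0.242] pointing down, gripper open.
Joint ranges: [-2.91, 2.91], [-0.3, 2.13], [-1.5, 1.42], [0.17, 2.43], [-1.26, 4.41], [0.16, 1.93], [-2.52, 2.52]. Speed limits (rad/s): [1.89, 1.89, 2.39, 2.39, 3.01, 3.01, 3.01].

### API

Orientations are given as a unit quaternion [w, x, y, z].
In Python, from plant import r, get_image, finish_job gives the robot as it stands.
- The arm moves only by the tool servo_tool, never from a script. Its argument "increments" is a list of rows, each a list of 7 numbers: the shift along the world's x, y, z in mm, then the turn, a rotation vector about the world's x, y, z in rad, then the closure, from 0 (fully open) to 1 (shut). In form: [[dx, dy, dz, wx, wy, wz, grip], ...]. A call has 1 to 8 rows; each row is the pose to reach, as a shift and turn from the pose commanded when the call began; what a row does not reach only later rows make up. A row lasts 1/12 s, in which the tool goes at most 41.7 mm and 7.16 degrees, less where a joint would pass 70% of its speed; a pose out of reach is approached as far as the arm can. A call with a gripper value outside its range is refused whole. The fingers move at their own pace and stop on an object; the grip force is fixed at half the most. Time passes only in rows, so rows that repeat a pose let the fingers close. It gives the time, the measured TCP pose, the force, the opening and the grip force at its end, in the units of the state.
- r.sense(): the state, without advancing time (a new reading comes with each control period).
- get_image(name): name is "side" or "top"; returns a dict with "image" (420x560x3 uint8, red, green, blue), "z_map" (420x560 float32, m along the optical axis (not along the pixel's ray), 0 where there is no reading), "camera_matrix" (3x3 intrinsics, pixels), "rvec" (rotation vector, rad) and "tvec" (3), from world to camera coordinates, as OpenCV has them. Camera axes: x right, y down, z forward; pixel columns grow to the right and rows downward; lengths in m; the calibration is good to about 2 mm. A picture is of the moment at which its call begins.
- finish_job(): hands the job in; it is judged then, once.
The state is a dict: "time": time; "joints": joint angles; "qvel": joint speeds; "effort": joint torques, N m; "tcp_pos": TCP position; "tcp_rot": TCP orientation; "force": force on the tool from outside, world axes, zero at the start; "torque": the same for the moment, N m; "width": finger opening in m; "grip_force": force on a finger pad.
Only numpy, scipy, OpenCV 4.12 (cv2) and the standard library are available. Lean on these libraries where they do the work, as an engineer would, in place of code of your own. Each camera call takes 0.05 s, during which the arm holds its last target. There are 200 camera calls.

## Working session

There is one attempt and no reset: what is moved stays moved. The work goes in short steps, Python scripts to look and compute and a tool call to move; the robot and the scene stay as the last step left them, time stands still between calls to the robot, and variables do not carry over. Pictures are saved under pics/ and viewed, at most 10 in all, crops included, and the job is handed in when it is done.

Besides the shell and the picture viewer there is one more tool, called in YAML: its name, and indented under it one key for each argument. servo_tool: Moves the arm, as the interface text tells. Its arguments: {"type":"object","properties":{"increments":{"type":"array"}},"required":["increments"]}

```bash
mkdir -p pics; cat > h.py <<'E'
import numpy as np, cv2
from plant import r, get_image, finish_job
def cloud(d):
    R=cv2.Rodrigues(np.array(d['rvec'],float))[0];K=np.array(d['camera_matrix']);z=d['z_map']
    v,u=np.mgrid[:z.shape[0],:z.shape[1]]
    p=np.stack([(u-K[0,2])/K[0,0]*z,(v-K[1,2])/K[1,1]*z,z],-1)-np.array(d['tvec']).ravel()
    w=p@R; w[z==0]=np.nan; return w
def save(im,n): cv2.imwrite('pics/'+n,im[:,:,::-1])
E
python3 - <<'E'
from h import *
import pickle
for n in('top','side'):
    d=get_image(n);pickle.dump(d,open(n+'.pkl','wb'));save(d['image'],n+'0.png')
    R=cv2.Rodrigues(np.array(d['rvec'],float))[0];print(n,-R.T@np.array(d['tvec']).ravel(),R[2],d['camera_matrix'])
print(r.sense())
E
```

```text
top [ 0.34358321 -0.23528633  1.60013601] [ 0.14023252  0.00115073 -0.99011793] [[518.9054204    0.         282.01897262]
 [  0.         518.9054204  207.77330091]
 [  0.           0.           1.        ]]
side [-0.78211394  0.35571339  1.56778506] [ 0.64684321 -0.28259375 -0.70833229] [[535.11723174   0.         280.4711822 ]
 [  0.         535.11723174 211.39847204]
 [  0.           0.           1.        ]]
{'time': 0.1, 'joints': array([-1.41819282,  0.52198012, -0.03632328,  1.5999014 ,  0.02119787,
        1.02109874, -0.11277309]), 'qvel': array([-0.00022572, -0.00182089,  0.00019417, -0.00031092,  0.00011581,
       -0.00229138, -0.00067039]), 'effort': array([ 3.83948180e-03, -9.28479052e+01,  1.98427118e+00, -3.70536268e+01,
        1.81522162e-02,  5.23421084e-03, -5.72549061e-05]), 'tcp_pos': array([0.13807581, 0.60928236, 0.24178507]), 'tcp_rot': array([-2.13715808e-05,  1.11166332e-01,  9.93801688e-01, -5.00917809e-04]), 'force': array([ 0.84726476,  0.05691991, -0.9159071 ]), 'torque': array([-0.00679058, -0.02536327, -0.00646592]), 'grip_force': 0.0, 'width': 0.08558098039866158}
```

View pics/top0.png

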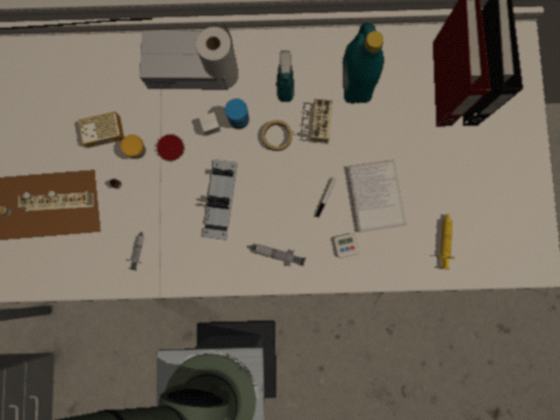

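View pics/side0.png

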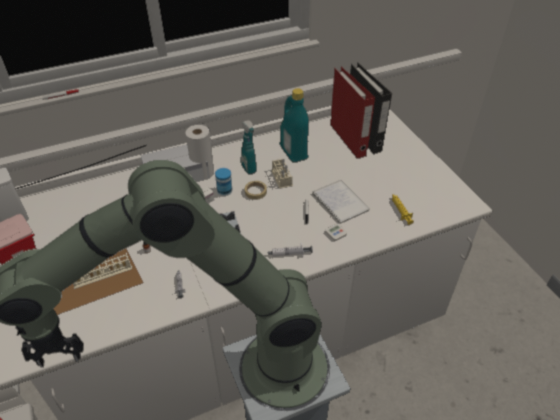

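The top view shows three candidates: a syringe at (276,254), a shorter one at (137,250), and a yellow look-alike at (447,241). The one at (276,254) fits because it is clear and grey and the longest. The cradle is at (219,200). I'll confirm in an enlarged crop.

```bash
python3 - <<'E'
from h import *
import pickle
d=pickle.load(open('top.pkl','rb'));im=d['image'];w=cloud(d)
a=cv2.resize(im[150:275,190:315],None,fx=4.8,fy=4.8,interpolation=cv2.INTER_CUBIC)
b=cv2.resize(im[225:275,120:155],None,fx=4.8,fy=4.8,interpolation=cv2.INTER_CUBIC)
o=np.zeros((600,790,3),np.uint8);o[:,:600]=a[:600,:600];o[:b.shape[0],610:610+b.shape[1]]=b
o=np.clip(o.astype(int)*1.6,0,255).astype(np.uint8)
save(o,'crop.png')
np.set_printoptions(precision=0,suppress=True,linewidth=250)
print("syr z mm");print(w[240:268,246:308:2,2]*1000)
print("cradle z mm");print(w[156:244:2,198:242:2,2]*1000)
for p in [(250,246),(276,254),(303,262),(137,235),(137,266),(222,162),(215,236),(219,200)]: print(p,w[p[1],p[0]]*1000)
E
```

```text
syr z mm
[[ -3.   0.   4.   5.  -4.  -5.  -5.   2.   1.  -5.   2.  -2.  -2.   0.   1.   7.  nan  -1.   4.  -1.  -7.   5.   4.  -1.   4.  -6.   6.  -2.  -6.  -4.  -3.]
 [ -1.   2.  -1.  -0.   1.  -5.   6.  -7.  -2.  -0.   5.  -1.   2.  -2.  -1.   0.  -3.  -1.  -2.   3.  -1.  -2.  -5.  -6.  -6.   5.  -2.  -4.   2.   0.  -4.]
 [  3.  -5.   1.  -2.   2.   3.   1.  -3.   1.  -6.   6.   5.  -7.  -6.  -3.  -2.   2.   1.  -1.  -2.   5.   4.  -0.   2.  -2.   2.  -7.  -3.   9.   2.  -7.]
 [  4.   2.   6.  -2.   3.  -2.   1.  -3.  -0.  -6.  -2.  -1.  -1.  -5.  -7.  -5.   6.  -4.  -6.   6.   3.   4.   6.  -0.   3.   1.   3.   2.  -4.   1.  -1.]
 [ -2.   0.   1.   1.  -1.  -6.  26.  21.  -4.   2.  nan  -4.   1.  -2.  -0.  -3.   3.   0.   1.   5.   2.  -3.  -2.  -3.  -2.   2.  -3.   2.  -1.   0.  -3.]
 [  2.  -7.  -2.  17.   1.   1.  27.  20.  21.  19.  -6.  -4.  -4.   3.  -0.  -7.  -3.  -2.  -0.   4.   1.  -7.  -6.   3.  -0.   0.   1.   1.   0.   2.   4.]
 [ -4.   3.   3.  20.  16.  18.  28.  22.  35.  22.  16.  21.  -3.  -2.  -4.  -8.  -3.  -1.  -1.  -1.   1.   5.  -2.  -3.  -1.   4.  -7.  -4.  
[... 7848 characters left out ...]
.  -7.  -1.   1.]
 [  1.   7.  -4.  14.  12.  13.   6.  13.  12.   8.   9.  13.  12.  14.  10.   0.  -6.  -2.  -5.   1.  -1.  -2.]
 [ -8.  -6.   3.   6.   4.  -0.   2.  -6.   1.   2.   7.  14.  13.  15.  14.  -6.  -5.   3.  -1.   6.  -2.   0.]
 [ -4.   4.   1.   2.  -1.  -4.   0.   3.   1.  -4.  -4.   1.  -6.  -0.  -8.   7.  -1.  -6.  -5.  -1.   2.   7.]
 [ -5.   6.  -3.  -1.   1.  -7.   0.   0.  -0.  -3.   3.   3.   2.  11.  -5.  -5.   3.  -2.  -0.  -6.  -4.  -0.]]
(250, 246) [ 454. -132.    3.]
(276, 254) [ 426. -211.   28.]
(303, 262) [ 399. -292.   27.]
(137, 235) [498. 218.  -1.]
(137, 266) [402. 216.   1.]
(222, 162) [718. -50.  12.]
(215, 236) [487. -25.   8.]
(219, 200) [nan nan nan]
```

View pics/crop.png

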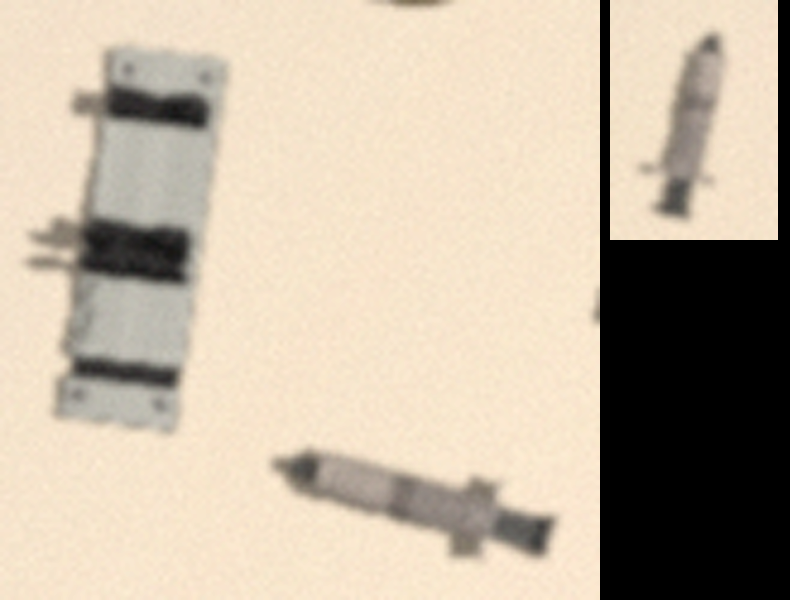

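The crop shows the large syringe with its nozzle at about (247,247), wings at about (289,257) and thumb plate at about (304,261). It is clearly longer and wider than the small one, so it is the target. The cradle's groove is at its lower end, about (216,227), so cradle +x points towards the robot. Next I'll fit silhouettes to get exact poses.

```bash
cat > fit.py <<'E'
from h import *
from scipy.optimize import minimize
S=6
def box(x0,x1,y0,y1,z0,z1): return np.array([[x,y,z] for x in(x0,x1) for y in(y0,y1) for z in(z0,z1)])/1e3
def cyl(x0,x1,rad,zc=15):
    t=np.linspace(0,2*np.pi,24,endpoint=False)
    return np.array([[x,rad*np.cos(a),zc+rad*np.sin(a)] for x in(x0,x1) for a in t])/1e3
def cradle(q=0): return [box(-85,160,-37,37,0,12),box(-52,-36,-31,31,0,46),box(34,46,-31,31,0,46),box(50,67,-32,32,0,56)]
def syringe(p): return [cyl(-58,54,15),cyl(-76,-58,5),box(54,58,-26,26,0,30),cyl(58,90+p*1e3,10),cyl(87.5+p*1e3,92.5+p*1e3,14)]
def grab(name,n=8):
    ds=[get_image(name) for _ in range(n)]
    d=ds[0]; z=np.array([e['z_map'] for e in ds],float); z[z==0]=np.nan
    d['z_map']=np.nan_to_num(np.nanmedian(z,0)); d['image']=np.mean([e['image'] for e in ds],0); return d
def render(parts,x,y,a,d,roi):
    c,s=np.cos(a),np.sin(a);R=np.array([[c,-s,0],[s,c,0],[0,0,1]])
    u0,v0,u1,v1=roi;m=np.zeros(((v1-v0)*S,(u1-u0)*S),np.uint8)
    for P in parts:
        W=P@R.T+[x,y,0]
        q=cv2.projectPoints(W,np.array(d['rvec'],float),np.array(d['tvec'],float),np.array(d['camera_matrix']),None)[0][:,0]
        q=((q-[u0,v0]+.5)*S-.5)*16
        cv2.fillConvexPoly(m,cv2.convexHull(np.round(q).astype(np.int32)),255,shift=4)
    return cv2.GaussianBlur(cv2.resize(m,None,fx=1/S,fy=1/S,interpolation=cv2.INTER_AREA).astype(float),(0,0),.5)
def feats(d,roi):
    u0,v0,u1,v1=roi;w=cloud(d)[v0:v1,u0:u1,2];f1=np.clip(np.nan_to_num(w)*1e3/9,0,1)
    im=d['image'][v0:v1,u0:u1].astype(float);bg=np.median(im.reshape(-1,3),0)
    g=im/bg;f2=np.clip((g[...,2]/g[...,0]-1)/.25,0,1)   # hue change, less prone to shadow
    return dict(depth=f1,hue=f2)
def fit(f,d,roi,model,x0):
    def cost(p):
        m=render(model(p[3] if len(p)>3 else 0),p[0],p[1],p[2],d,roi)
        return -np.corrcoef(m.ravel(),f.ravel())[0,1]
    st=[.006,.006,.06,.006][:len(x0)]
    b=None
    for k in range(3):
        sx=np.vstack([x0]+[np.array(x0)+np.eye(len(x0))[i]*st[i]/(k+1) for i in range(len(x0))])
        b=minimize(cost,x0,method='Nelder-Mead',options=dict(initial_simplex=sx,xatol=1e-5,fatol=1e-7));x0=b.x
    return b.x,-b.fun
E
python3 - <<'E'
from fit import *
np.set_printoptions(precision=4,suppress=True)
t=grab('top');s=grab('side')
import pickle;pickle.dump((t,s),open('ts.pkl','wb'))
for n,d,roi,mod,x0 in [('cradle',t,(190,150,245,246),cradle,[.64,-.045,3.03]),('syr',t,(240,236,312,274),syringe,[.43,-.20,-1.82,.004]),('syr side',s,(258,236,322,264),syringe,[.43,-.20,-1.82,.004])]:
    for k,f in feats(d,roi).items():
        print(n,k,*fit(f,d,roi,mod,x0))
E
```

```text
cradle depth [ 0.6407 -0.0476  2.9855] 0.9702698108227592
cradle hue [ 0.6402 -0.0459  2.9872] 0.9774915558638138
syr depth [ 0.4301 -0.2069 -1.8703  0.0021] 0.9544668137644952
syr hue [ 0.4289 -0.2067 -1.8742 -0.0008] 0.851782044717518
syr side depth [ 0.4308 -0.2015 -1.8715  0.0021] 0.7722834778300925
syr side hue [ 0.4305 -0.2014 -1.8791  0.0015] 0.8998784308571095fit.py:13: RuntimeWarning: All-NaN slice encountered
  d['z_map']=np.nan_to_num(np.nanmedian(z,0)); d['image']=np.mean([e['image'] for e in ds],0); return d
```

servo_tool:
  increments:
    - [28,-27,0,0,0,-0.11,0]
    - [56,-54,0,0,0,-0.22,0]
    - [84,-82,0,0,0,-0.33,0]
    - [112,-110,0,0,0,-0.44,0]
    - [140,-138,0,0,0,-0.55,0]
    - [168,-166,0,0,0,-0.66,0]
    - [196,-194,0,0,0,-0.77,0]
    - [224,-222,0,0,0,-0.88,0]

```text
time: 1.57
tcp_pos: [0.3632, 0.3861, 0.2426]
tcp_rot: [-0.0, 0.526, 0.85, 0.0]
force: [1.1, 1.2, 0.2]
width: 0.0855
grip_force: 0.0
```

```bash
python3 -c "
from h import *
s=r.sense();print(s['time'],s['joints'],s['tcp_pos'],s['tcp_rot'])"
```

```text
1.5667 [-1.10432098  0.37814217  0.23182803  1.8598103  -0.10745717  0.91501843
 -0.36006993] [0.36320162 0.38605634 0.24258149] [-4.87432041e-05  5.26155950e-01  8.50388034e-01  3.23636598e-04]
```

servo_tool:
  increments:
    - [12,-38,0,0,0,-0.1,0]
    - [24,-77,0,0,0,-0.2,0]
    - [36,-116,0,0,0,-0.3,0]
    - [48,-155,0,0,0,-0.4,0]
    - [60,-194,0,0,0,-0.5,0]
    - [70,-233,0,0,0,-0.6,0]
    - [78,-272,0,0,0,-0.69,0]
    - [84,-310,0,0,0,-0.768,0]

```text
time: 2.23
tcp_pos: [0.4464, 0.0756, 0.2426]
tcp_rot: [0.0, 0.806, 0.592, 0.0]
force: [1.0, 0.2, 0.2]
width: 0.0851
grip_force: 0.0
```

servo_tool:
  increments:
    - [0,-38,-5,0,0,0,0]
    - [0,-76,-15,0,0,0,0]
    - [-2,-114,-30,0,0,0,0]
    - [-4,-152,-45,0,0,0,0]
    - [-8,-190,-60,0,0,0,0]
    - [-12,-228,-75,0,0,0,0]
    - [-15,-260,-90,0,0,0,0]
    - [-17,-281,-110,0,0,0,0]

```text
time: 2.9
tcp_pos: [0.4288, -0.2069, 0.1322]
tcp_rot: [0.001, 0.806, 0.593, 0.0]
force: [0.3, 0.0, 0.8]
width: 0.0855
grip_force: 0.0
```

```bash
python3 -W ignore - <<'E'
from fit import *
import pickle
np.set_printoptions(precision=4,suppress=True)
s=r.sense();print(s['time'],s['joints'],s['tcp_pos'],s['tcp_rot'])
d=grab('side',4);pickle.dump(d,open('s2.pkl','wb'));save(d['image'].astype(np.uint8),'side2.png')
roi=(180,175,262,275)
for k,f in feats(d,roi).items(): print(k,*fit(f,d,roi,cradle,[.64,-.045,2.986]))
E
```

```text
2.9 [-0.0191  0.5028  0.4543  2.0999 -0.3747  0.6144  0.3933] [ 0.4288 -0.2069  0.1322] [0.0009 0.8056 0.5925 0.0003]
depth [ 0.6436 -0.0429  2.9891] 0.39077835427737667
hue [ 0.6443 -0.0422  2.9834] 0.32531099981705175
```

View pics/side2.png

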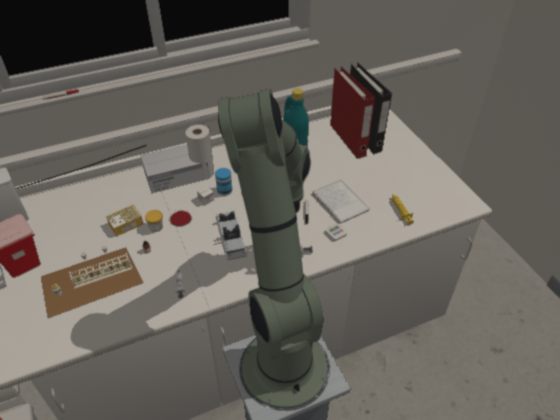

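The arm is now to the right of the cradle, which is visible at (231,235). The side and top fits differ by a constant camera shift of about 4 mm in y, so I'll use the mean. Now I'll descend on the syringe and grip it.

servo_tool:
  increments:
    - [1,3,-20,0,0,0,0]
    - [1,3,-42,0,0,0,0]
    - [1,3,-64,0,0,0,0]
    - [1,3,-84,0,0,0,0]
    - [1,3,-100,0,0,0,0]
    - [1,3,-110,0,0,0,0]
    - [1,3,-116,0,0,0,0]
    - [1,3,-116,0,0,0,0.2]

```text
time: 3.77
tcp_pos: [0.4303, -0.1998, 0.0161]
tcp_rot: [-0.0, 0.805, 0.594, -0.0]
force: [-0.4, 0.8, -0.6]
width: 0.0754
grip_force: 0.0
```

servo_tool:
  increments:
    - [0,0,0,0,0,0,0.4]
    - [0,0,0,0,0,0,0.55]
    - [0,0,0,0,0,0,0.6]
    - [0,0,0,0,0,0,0.65]
    - [0,0,0,0,0,0,0.7]
    - [0,0,0,0,0,0,0.8]
    - [0,0,0,0,0,0,0.9]
    - [0,0,0,0,0,0,0.9]

```text
time: 4.43
tcp_pos: [0.4306, -0.2005, 0.0171]
tcp_rot: [0.0, 0.805, 0.594, 0.0]
force: [-2.2, 1.6, 15.4]
width: 0.0285
grip_force: 58.0
```

```bash
python3 -W ignore - <<'E'
from fit import *
import pickle
np.set_printoptions(precision=4,suppress=True)
print({k:r.sense()[k] for k in('tcp_pos','tcp_rot','force','torque','width','grip_force')})
d=pickle.load(open('s2.pkl','rb'));roi=(212,208,247,258)
for k,f in feats(d,roi).items(): print(k,*fit(f,d,roi,cradle,[.642,-.044,2.986]))
E
```

```text
{'tcp_pos': array([ 0.4306, -0.2005,  0.0171]), 'tcp_rot': array([0.0004, 0.8048, 0.5935, 0.0005]), 'force': array([-2.2492,  1.6423, 15.372 ]), 'torque': array([0.4267, 0.3589, 0.0739]), 'width': 0.028472748360638615, 'grip_force': 57.971221804618835}
depth [ 0.641  -0.0426  2.9849] 0.9090245299115722
hue [ 0.6334 -0.0408  2.9614] 0.8215979424311286
```

servo_tool:
  increments:
    - [0,0,2,0,0,0,0.9]
    - [0,0,4,0,0,0,0.9]
    - [0,0,7,0,0,0,0.9]
    - [0,0,12,0,0,0,0.9]
    - [0,0,18,0,0,0,0.9]
    - [0,0,26,0,0,0,0.9]
    - [0,0,34,0,0,0,0.9]
    - [0,0,34,0,0,0,0.9]

```text
time: 5.1
tcp_pos: [0.4307, -0.2007, 0.0519]
tcp_rot: [0.001, 0.805, 0.593, 0.001]
force: [0.9, 0.2, -1.0]
width: 0.0278
grip_force: 59.2
```

```bash
python3 -W ignore - <<'E'
from fit import *
np.set_printoptions(precision=4,suppress=True)
print({k:r.sense()[k] for k in('tcp_pos','tcp_rot','force','torque','width','grip_force')})
d=get_image('top');w=cloud(d)
a=cv2.resize(d['image'][230:275,240:315],None,fx=8,fy=8,interpolation=cv2.INTER_CUBIC);save(a,'lift.png')
np.set_printoptions(precision=0,suppress=True,linewidth=250)
print(w[242:270:1,246:308:2,2]*1000)
E
```

```text
{'tcp_pos': array([ 0.4307, -0.2007,  0.0519]), 'tcp_rot': array([0.0007, 0.8049, 0.5935, 0.0005]), 'force': array([ 0.8744,  0.1722, -1.0051]), 'torque': array([-0.0015, -0.0645, -0.0657]), 'width': 0.0278438667493201, 'grip_force': 59.19168949127197}
[[548. 549. 544. 542. 540. 536. 531. 525. 521. 514. 509. 498. 491. 484. 478. 469. 461. 451. 440. 438. 411. 405. 399. 416. 410. 408. 400. 390. 381.   2.  -3.]
 [559. 553. 551. 548. 542. 543. 535. 529. 523. 517. 513. 507. 498. 488. 486. 476. 468. 450. 448. 435. 433. 412. 427. 419. 413. 405. 403. 393. 384.   3.  -8.]
 [562. 560. 555. 554. 549. 546. 538. 537. 530. 520. 513. 506. 498. 494. 483. 474. 464. 453. 448. 441. 436. 429. 432. 420. 421. 410. 405. 401.   4.   3.  -1.]
 [570. 565. 562. 562. 552. 545. 542. 537. 531. 522. 517. 510. 504. 497. 485. 479. 469. 458. 451. 442. 437. 436. 433. 423. 417. 417. 407. 391.   0.  -2.   2.]
 [575. 570. 565. 564. 555. 552. 547. 544. 537. 526. 523. 515. 508. 495. 492. 484. 476. 457. 452. 442. 451. 445. 435. 430. 424. 418. 414. 378.   2.   0.  -0.]
 [577. 572. 572. 566. 557. 554. 548. 547. 537. 530. 525. 
[... 2877 characters left out ...]
. 410. 409. 398. 385.  64.   0.   0.  -5.  -2.   2.  -2.  -4.   6.]
 [633. 626. 623. 613. 610. 599. 591. 585. 580. 562. 553. 540. 526. 518. 499. 482. 466. 434. 402. 398. 395.   6.   2.   3.   1.  -2.  -3.   2.  -1.   1.  -3.]
 [633. 629. 621. 617. 614. 602. 593. 584. 574. 570. 550. 545. 527. 510. 501. 474. 467. 408. 404. 394. 389.  -7.  -0.  -2.   1.  -2.  -5.  -5.   0.   2.  -0.]
 [633. 630. 625. 618. 613. 608. 597. 585. 573. 566. 556. 541. 527. 509. 495. 471. 445. 398. 399. 392.  -4.  -3.  -7.  -4.  -4.  -3.  -5.  -8.  -3.   5.  -6.]
 [633. 626. 621. 620. 615. 608. 594. 586. 578. 566. 551. 544. 527. 512. 490. 465. 407. 396. 391. 389.  -9.  -1.  -0.  -3.   3.  -4.  -3. -10.  -2.   8.   2.]]
```

View pics/lift.png

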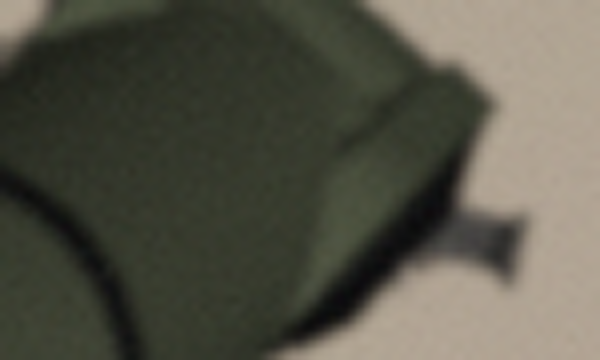

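The crop shows the plate at about (305,261). The height readings put the plate top near 64 mm, so the syringe came up level with a load of about 1 N. Now I'll carry it over the cradle and turn it.

servo_tool:
  increments:
    - [2,2,20,0,0,-0.03,0.9]
    - [8,6,42,0,0,-0.1,0.9]
    - [20,14,64,0,0,-0.2,0.9]
    - [36,25,82,0,0,-0.31,0.9]
    - [54,38,88,0,0,-0.42,0.9]
    - [72,52,88,0,0,-0.53,0.9]
    - [90,66,88,0,0,-0.64,0.9]
    - [108,80,88,0,0,-0.75,0.9]

```text
time: 5.82
tcp_pos: [0.539, -0.1194, 0.1383]
tcp_rot: [-0.0, 0.967, 0.255, 0.0]
force: [-0.3, -0.5, -0.9]
width: 0.0277
grip_force: 59.5
```

servo_tool:
  increments:
    - [18,14,0,0,0,-0.1,0.9]
    - [36,28,0,0,0,-0.2,0.9]
    - [54,42,0,0,0,-0.3,0.9]
    - [72,54,0,0,0,-0.4,0.9]
    - [88,64,0,0,0,-0.5,0.9]
    - [100,72,0,0,0,-0.59,0.9]
    - [107,75,0,0,0,-0.65,0.9]
    - [107,75,0,0,0,-0.675,0.9]

```text
time: 6.48
tcp_pos: [0.646, -0.0441, 0.1374]
tcp_rot: [0.0, 0.997, -0.078, -0.0]
force: [-0.5, 0.1, -1.9]
width: 0.0278
grip_force: 59.5
```

servo_tool:
  increments:
    - [0,0,-10,0,0,0,0.9]
    - [0,0,-20,0,0,0,0.9]
    - [0,0,-26,0,0,0,0.9]
    - [0,0,-26,0,0,0,0.9]
    - [0,0,-26,0,0,0,0.9]

```text
time: 6.9
tcp_pos: [0.6447, -0.0459, 0.1119]
tcp_rot: [-0.0, 0.997, -0.077, -0.0]
force: [-0.3, 0.5, -0.1]
width: 0.0277
grip_force: 59.5
```

```bash
python3 -W ignore - <<'E'
from fit import *
import pickle
np.set_printoptions(precision=4,suppress=True)
s=r.sense();print({k:s[k] for k in('time','tcp_pos','tcp_rot','joints','force','torque','width')})
t=grab('top',4);d=grab('side',4);pickle.dump((t,d),open('hov.pkl','wb'))
o=np.zeros((480,790,3),np.uint8)
a=cv2.resize(t['image'].astype(np.uint8)[145:245,185:255],None,fx=4.8,fy=4.8,interpolation=cv2.INTER_CUBIC);o[:,:a.shape[1]]=a
b=cv2.resize(d['image'].astype(np.uint8)[185:275,185:275],None,fx=5,fy=5,interpolation=cv2.INTER_CUBIC);o[:b.shape[0],340:]=b
save(np.clip(o*1.5,0,255).astype(np.uint8),'hov.png')
E
```

```text
{'time': 6.9, 'tcp_pos': array([ 0.6447, -0.0459,  0.1119]), 'tcp_rot': array([-0.    ,  0.997 , -0.077 , -0.0004]), 'joints': array([-0.513 ,  0.8932,  0.8332,  1.6691, -0.7885,  0.9492, -1.1035]), 'force': array([-0.302 ,  0.5122, -0.1352]), 'torque': array([ 0.0638, -0.0077,  0.0096]), 'width': 0.027688312252653193}
```

View pics/hov.png

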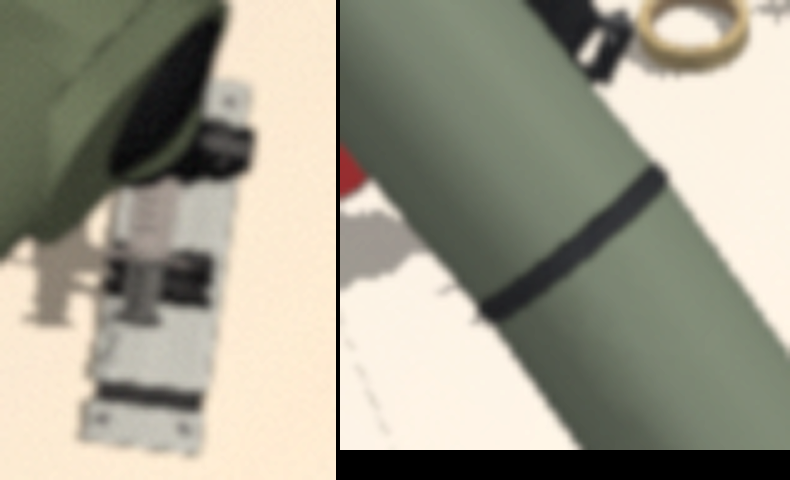

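The top crop shows the syringe over the cradle with its plate at about (214,211) and the keeper cheeks at about (218,203). The arm blocks the side view. I'll fit the in-hand syringe against the cradle in the top view only.

```bash
python3 -W ignore - <<'E'
from fit import *
import pickle
t,_=pickle.load(open('hov.pkl','rb'))
w=cloud(t)
np.set_printoptions(precision=0,suppress=True,linewidth=250)
print(w[178:216,202:232,2]*1e3)
np.set_printoptions(precision=4,suppress=True)
roi=(203,184,231,218);u0,v0,u1,v1=roi
h=np.nan_to_num(w[v0:v1,u0:u1,2]*1e3)
valid=h<150
f=np.clip((h-72)/12,0,1)*valid
def mod(p,zz):
    return [P+[0,0,zz-.015] for P in syringe(p)]
for zz in (.108,.110,.112):
  def cost(q):
    m=render(mod(q[2],zz),q[0],q[1],2.987,t,roi)
    return -np.corrcoef(m[valid],f[valid])[0,1]
  for x0 in ([.64,-.047,.002],[.645,-.044,.006]):
    b=minimize(cost,x0,method='Nelder-Mead',options=dict(initial_simplex=np.vstack([x0]+[np.array(x0)+np.eye(3)[i]*.005 for i in range(3)]),xatol=1e-5,fatol=1e-7))
    print(zz,b.x,b.fun)
roi=(203,196,245,250)
# cradle refit in same pictures, excluding the syringe
h=np.nan_to_num(cloud(t)[196:244,190:245,2]*1e3)
E
```

```text
[[488. 481. 474. ... 157. 160. 188.]
 [484. 477. 467. ... 157. 168. 193.]
 [478. 471. 464. ... 165. 171. 179.]
 ...
 [ -3.  -0.  -0. ...  11.   9.  -5.]
 [ -3.  -1.  -1. ...  11.   4.   0.]
 [  2.  -1.  -2. ...  10.   0.  -3.]]
0.108 [ 0.6431 -0.0495  0.0025] -0.9730525888188791
0.108 [ 0.6431 -0.0495  0.0027] -0.9729868539607599
0.11 [ 0.6428 -0.0498  0.0027] -0.9727161123593464
0.11 [ 0.6429 -0.0498  0.0026] -0.9729029226428564
0.112 [ 0.6422 -0.0502  0.0023] -0.9717321084300506
0.112 [ 0.6426 -0.05    0.0026] -0.9728403177907075
```

servo_tool:
  increments:
    - [-1,1.5,0,0,0,0,0.9]
    - [-2.5,3,0,0,0,0,0.9]
    - [-2.5,3,-6,0,0,0,0.9]
    - [-2.5,3,-12,0,0,0,0.9]
    - [-2.5,3,-18,0,0,0,0.9]
    - [-2.5,3,-22,0,0,0,0.9]
    - [-2.5,3,-22,0,0,0,0.9]
    - [-2.5,3,-22,0,0,0,0.9]

```text
time: 7.97
tcp_pos: [0.6425, -0.0426, 0.09]
tcp_rot: [0.0, 0.997, -0.077, -0.0]
force: [-0.5, 0.2, -1.1]
width: 0.0279
grip_force: 59.5
```

```bash
python3 -W ignore - <<'E'
from fit import *
np.set_printoptions(precision=4,suppress=True)
s=r.sense();print({k:s[k] for k in('tcp_pos','tcp_rot','force')})
t=grab('top',6);w=cloud(t)
def run(zz,lo,roi,mods,x0,yaw):
    u0,v0,u1,v1=roi;h=np.nan_to_num(w[v0:v1,u0:u1,2]*1e3);valid=h<140;f=np.clip((h-lo)/8,0,1)*valid
    def cost(q):
        m=render(mods(q),q[0],q[1],yaw,t,roi);return -np.corrcoef(m[valid],f[valid])[0,1]
    b=minimize(cost,x0,method='Nelder-Mead',options=dict(initial_simplex=np.vstack([x0]+[np.array(x0)+np.eye(len(x0))[i]*.005 for i in range(len(x0))]),xatol=1e-5,fatol=1e-7));return b.x,b.fun
zz=.088
print('syr',run(zz,70,(203,186,231,218),lambda q:[P+[0,0,zz-.015] for P in syringe(q[2])],[.64,-.047,.002],2.987))
print('cradle rear',run(0,1,(196,206,240,246),lambda q:cradle()+[P+[0,0,zz-.015] for P in syringe(.0025)],[.64,-.046],2.987))
E
```

```text
{'tcp_pos': array([ 0.6425, -0.0426,  0.09  ]), 'tcp_rot': array([ 0.0001,  0.997 , -0.0771, -0.0003]), 'force': array([-0.5164,  0.1556, -1.1034])}
syr (array([ 0.6402, -0.0466,  0.0022]), np.float64(-0.9721035291232208))
cradle rear (array([ 0.6412, -0.0475]), np.float64(-0.9495815903411483))
```

servo_tool:
  increments:
    - [0,0,-3,0,0,0,0.9]
    - [0,0,-6,0,0,0,0.9]
    - [0,0,-9,0,0,0,0.9]
    - [0,0,-12,0,0,0,0.9]
    - [0,0,-14,0,0,0,0.9]
    - [0,0,-16,0,0,0,0.9]
    - [0,0,-18,0,0,0,0.9]
    - [0,0,-18,0,0,0,0.9]

```text
time: 8.93
tcp_pos: [0.6425, -0.0424, 0.0719]
tcp_rot: [0.0, 0.997, -0.077, -0.0]
force: [0.9, 0.2, -1.1]
width: 0.0278
grip_force: 59.5
```

servo_tool:
  increments:
    - [0,0,-2,0,0,0,0.9]
    - [0,0,-4,0,0,0,0.9]
    - [0,0,-6,0,0,0,0.9]
    - [0,0,-8,0,0,0,0.9]
    - [0,0,-10,0,0,0,0.9]
    - [0,0,-12,0,0,0,0.9]
    - [0,0,-12,0,0,0,0.9]

```text
time: 9.52
tcp_pos: [0.6424, -0.0424, 0.0598]
tcp_rot: [-0.0, 0.997, -0.077, -0.0]
force: [-0.2, 0.5, -1.8]
width: 0.028
grip_force: 59.5
```

servo_tool:
  increments:
    - [0,0,-2,0,0,0,0.9]
    - [0,0,-4,0,0,0,0.9]
    - [0,0,-6,0,0,0,0.9]
    - [0,0,-7,0,0,0,0.9]
    - [0,0,-7,0,0,0,0.9]

```text
time: 9.93
tcp_pos: [0.6425, -0.0424, 0.053]
tcp_rot: [-0.0, 0.997, -0.077, -0.0]
force: [0.3, 0.0, -0.8]
width: 0.0277
grip_force: 59.5
```

servo_tool:
  increments:
    - [0,0,-1,0,0,0,0.9]
    - [0,0,-2,0,0,0,0.9]
    - [0,0,-2,0,0,0,0.9]

```text
time: 10.18
tcp_pos: [0.6427, -0.0427, 0.0513]
tcp_rot: [0.0, 0.997, -0.077, 0.0]
force: [0.0, -1.5, -1.0]
width: 0.0282
grip_force: 59.5
```

servo_tool:
  increments:
    - [0,-0.5,0,0,0,0,0.9]
    - [0,-0.5,-1,0,0,0,0.9]
    - [0,-0.5,-1,0,0,0,0.9]

```text
time: 10.43
tcp_pos: [0.6427, -0.0434, 0.0505]
tcp_rot: [0.0, 0.997, -0.077, 0.0]
force: [-1.0, -1.6, 3.6]
width: 0.0282
grip_force: 60.0
```

```bash
python3 -c "
from h import *
s=r.sense();print({k:s[k] for k in('tcp_pos','force','torque')})"
```

```text
{'tcp_pos': array([ 0.6427056 , -0.04341496,  0.05053226]), 'force': array([-1.03782309, -1.59793971,  3.60941311]), 'torque': array([-0.34638405,  0.14740038,  0.0388419 ])}
```

servo_tool:
  increments:
    - [0,-0.5,0,0,0,0,0.9]
    - [0,-0.7,-0.5,0,0,0,0.9]
    - [0,-0.7,-0.5,0,0,0,0.9]

```text
time: 10.68
tcp_pos: [0.6428, -0.0437, 0.0502]
tcp_rot: [-0.0, 0.997, -0.077, 0.0]
force: [-1.5, 0.4, 8.4]
width: 0.0281
grip_force: 60.5
```

servo_tool:
  increments:
    - [0,0,0.4,0,0,0,0.9]
    - [0,0,0.4,0,0,0,0.6]
    - [0,0,0.4,0,0,0,0.5]
    - [0,0,0.4,0,0,0,0.4]
    - [0,0,0.4,0,0,0,0.3]
    - [0,0,0.4,0,0,0,0.25]

```text
time: 11.18
tcp_pos: [0.6426, -0.0436, 0.0501]
tcp_rot: [-0.0, 0.997, -0.077, -0.0]
force: [0.8, -0.6, 0.4]
width: 0.0641
grip_force: 0.0
```

servo_tool:
  increments:
    - [0,0,8,0,0,0,0.25]
    - [0,0,20,0,0,0,0.25]
    - [0,0,36,0,0,0,0.25]
    - [0,0,52,0,0,0,0.25]
    - [10,0,60,0,0,0,0.25]
    - [30,0,65,0,0,0,0.25]
    - [55,10,70,0,0,0,0.25]
    - [80,20,70,0,0,0,0.25]

```text
time: 11.85
tcp_pos: [0.7242, -0.0238, 0.1238]
tcp_rot: [0.0, 0.997, -0.077, 0.001]
force: [-0.1, 0.9, 0.3]
width: 0.0638
grip_force: 0.0
```

```bash
python3 -W ignore - <<'E'
from fit import *
np.set_printoptions(precision=4,suppress=True)
s=r.sense();print({k:s[k] for k in('time','tcp_pos','tcp_rot','force','width','joints')})
t=grab('top',6);w=cloud(t)
a=cv2.resize(t['image'].astype(np.uint8)[165:245,190:250],None,fx=7,fy=7,interpolation=cv2.INTER_CUBIC)
save(np.clip(a*1.5,0,255).astype(np.uint8),'seat.png')
roi=(200,196,226,222);u0,v0,u1,v1=roi;h=np.nan_to_num(w[v0:v1,u0:u1,2]*1e3);valid=h<90;f=np.clip((h-18)/15,0,1)*valid
np.set_printoptions(precision=0,suppress=True,linewidth=250,threshold=10000)
print(h)
E
```

```text
{'time': 11.85, 'tcp_pos': array([ 0.7242, -0.0238,  0.1238]), 'tcp_rot': array([ 0.0001,  0.997 , -0.0775,  0.0014]), 'force': array([-0.0654,  0.8922,  0.2762]), 'width': 0.0638067673688177, 'joints': array([-0.4824,  0.982 ,  0.8403,  1.4252, -0.7781,  1.0807, -1.2212])}
[[-1. -3. -2.  0.  0. -2. -1. -1.  1. 49. 44. 45. 45. 46. 56. 57. 61. 60. 64. 62. 63. 59. 59. 52. 10. 10.]
 [-2. -3. -3.  2. -0.  1. -0. 66. 66. 65. 65. 64. 48. 41. 55. 59. 62. 63. 59. 62. 61. 60. 56. 47. 45. 45.]
 [-5. -3. -2. -3. -1. -4. -1. 63. 61. 64. 63. 66. 48. 45. 58. 61. 59. 60. 62. 65. 65. 56. 56. 52. 46. 47.]
 [-0. -3. -3. -0. -2. -0. -1. 58. 57. 58. 62. 58. 56. 40. 57. 59. 59. 62. 59. 62. 63. 56. 55. 49. 64. 67.]
 [-0. -3. -1. -3. -4.  0. -2. -1. 49. 51. 54. 51. 54. 51. 60. 59. 62. 66. 61. 61. 60. 56. 56. 46. 61. 61.]
 [-1. -4. -1. -0. -0. -3. -2.  1. 11. 66. 64. 63. 61. 61. 63. 63. 61. 61. 61. 61. 61. 59. 53. 26. 61. 59.]
 [-2.  1.  2. -1. -1. -0. -1. 58. 11. 12. 51. 56. 57. 59. 62. 64. 65. 63. 62. 61. 60. 60. 64. 65. 59. 49.]
 [-4.  2.  0. -0.  1. -1. -4. 64. 65. 63. 62. 57. 54. 36. 39. 49. 46. 57. 52
[... 1257 characters left out ...]
 13. 41. 47. 51. 50. 55. 55. 56. 52. 11. 10. 13. 10. 10.]
 [ 0.  3. -1. -3. -4. -4. 14. 14. 12. 13. 11. 14. 11. 11. 11. 10. 14. 12. 13.  9. 11. 15. 12. 13. 10. 12.]
 [ 0. -2.  2. -0. -0. -1. 11.  9. 13. 12. 11. 11. 13. 11. 11. 10.  9.  9. 12. 11. 10.  9. 11. 12. 13. 12.]
 [-2. -2.  2. -2. -2.  1. 10. 15. 14. 12. 11. 10. 13. 13. 12. 13.  8. 13. 11. 12. 11. 10. 10. 14.  9. 13.]
 [ 0.  2.  1.  1.  0. 10. 11. 13. 10. 14. 10. 15.  9. 12. 11. 14.  9. 12. 12. 12. 14. 12. 12. 12. 12. 12.]
 [ 1. -0. -0.  1.  1. 11.  8. 11. 10. 12. 11. 10. 14. 10. 12. 10. 12. 10. 10. 12. 11. 13. 11. 11. 12. 11.]
 [-4. -0. -2.  0. -1. 10. 11. 13. 12.  9. 12. 11. 11. 10. 11. 10.  9. 11.  8. 12. 13. 11. 12. 11. 12. 14.]]
```

View pics/seat.png

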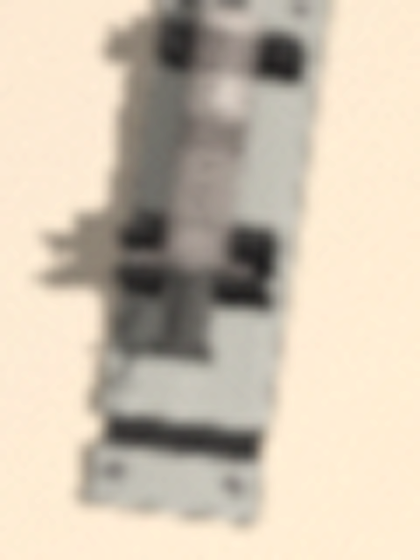

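The crop shows the syringe seated, with its wings as a thin line between the cheeks at 63 mm height (48 + 15 expected). The barrel top is at about 62 mm, and the plate at about (215,214) lies towards the groove at about (216,227). Next is the plate.

servo_tool:
  increments:
    - [-25,-1,0,0,0,0,0.25]
    - [-55,-2,0,0,0,0,0.25]
    - [-90,-3,0,0,0,0,0.25]
    - [-120,-4,0,0,0,0,0.25]
    - [-145,-5,0,0,0,0,0.25]
    - [-165,-5.5,0,0,0,0,0.25]
    - [-174,-5.5,0,0,0,0,0.25]
    - [-174,-5.5,0,0,0,0,0.25]

```text
time: 12.82
tcp_pos: [0.5471, -0.0291, 0.1208]
tcp_rot: [-0.001, 0.997, -0.078, -0.0]
force: [0.4, 0.3, 0.6]
width: 0.064
grip_force: 0.0
```

servo_tool:
  increments:
    - [0,0,-8,0,0,0,0.25]
    - [0,0,-16,0,0,0,0.25]
    - [0,0,-24,0,0,0,0.25]
    - [0,0,-24,0,0,0,0.25]
    - [0,0,-24,0,0,0,0.25]

```text
time: 13.23
tcp_pos: [0.5486, -0.0295, 0.0954]
tcp_rot: [0.0, 0.997, -0.077, -0.001]
force: [-0.1, 0.9, 0.2]
width: 0.0641
grip_force: 0.0
```

servo_tool:
  increments:
    - [1.5,0.3,-8,0,0,0,0.25]
    - [1.5,0.3,-17,0,0,0,0.25]
    - [1.5,0.3,-26,0,0,0,0.25]
    - [1.5,0.3,-35,0,0,0,0.25]
    - [1.5,0.3,-43,0,0,0,0.3]
    - [1.5,0.3,-47,0,0,0,0.45]
    - [1.5,0.3,-47,0,0,0,0.6]
    - [1.5,0.3,-47,0,0,0,0.62]

```text
time: 13.9
tcp_pos: [0.5501, -0.029, 0.0491]
tcp_rot: [0.0, 0.997, -0.077, -0.0]
force: [-0.5, -0.0, 0.6]
width: 0.0325
grip_force: 0.0
```

servo_tool:
  increments:
    - [0,0,0,0,0,0,0.63]
    - [0,0,0,0,0,0,0.64]
    - [0,0,0,0,0,0,0.65]

```text
time: 14.15
tcp_pos: [0.5503, -0.0288, 0.0495]
tcp_rot: [-0.0, 0.997, -0.077, 0.0]
force: [-0.5, 0.5, 0.3]
width: 0.0299
grip_force: 0.0
```

servo_tool:
  increments:
    - [0,0,0,0,0,0,0.66]
    - [0,0,0,0,0,0,0.67]
    - [0,0,0,0,0,0,0.68]
    - [0,0,0,0,0,0,0.68]

```text
time: 14.48
tcp_pos: [0.5501, -0.029, 0.0492]
tcp_rot: [0.0, 0.997, -0.077, 0.0]
force: [0.0, -1.7, 0.1]
width: 0.0273
grip_force: 4.8
```

servo_tool:
  increments:
    - [0,0,0,0,0,0,0.7]
    - [0,0,0,0,0,0,0.75]
    - [0,0,0,0,0,0,0.85]
    - [0,0,0,0,0,0,0.9]
    - [0,0,0,0,0,0,0.9]

```text
time: 14.9
tcp_pos: [0.5501, -0.0289, 0.0492]
tcp_rot: [0.0, 0.997, -0.077, -0.0]
force: [-1.0, -1.2, 0.7]
width: 0.0242
grip_force: 58.8
```

servo_tool:
  increments:
    - [-1,0.15,0,0,0,0,0.9]
    - [-3,0.5,0,0,0,0,0.9]
    - [-5.5,0.9,0,0,0,0,0.9]
    - [-8,1.3,0,0,0,0,0.9]
    - [-10.5,1.65,0,0,0,0,0.9]
    - [-13,2.05,0,0,0,0,0.9]
    - [-15.5,2.45,0,0,0,0,0.9]
    - [-18,2.85,0,0,0,0,0.9]

```text
time: 15.57
tcp_pos: [0.5321, -0.026, 0.0493]
tcp_rot: [0.0, 0.997, -0.077, 0.0]
force: [3.9, -1.7, 0.9]
width: 0.0244
grip_force: 58.8
```

servo_tool:
  increments:
    - [-2.5,0.4,0,0,0,0,0.9]
    - [-5,0.8,0,0,0,0,0.9]
    - [-7.5,1.2,0,0,0,0,0.9]
    - [-10,1.6,0,0,0,0,0.9]
    - [-12.5,2,0,0,0,0,0.9]
    - [-15,2.35,0,0,0,0,0.9]
    - [-16.5,2.6,0,0,0,0,0.9]
    - [-16.5,2.6,0,0,0,0,0.9]

```text
time: 16.23
tcp_pos: [0.5157, -0.0234, 0.0493]
tcp_rot: [-0.0, 0.997, -0.077, 0.0]
force: [5.0, -2.9, -0.4]
width: 0.0245
grip_force: 58.8
```

```bash
python3 -W ignore - <<'E'
from fit import *
np.set_printoptions(precision=4,suppress=True)
s=r.sense();print({k:s[k] for k in('time','tcp_pos','tcp_rot','force','torque','width')})
import pickle
t=grab('top',6);d=grab('side',4);pickle.dump((t,d),open('drawn.pkl','wb'))
o=np.zeros((560,790,3),np.uint8)
a=cv2.resize(t['image'].astype(np.uint8)[165:245,190:250],None,fx=6,fy=6,interpolation=cv2.INTER_CUBIC);o[:480,:360]=a
b=cv2.resize(d['image'].astype(np.uint8)[205:270,200:260],None,fx=7,fy=7,interpolation=cv2.INTER_CUBIC);o[:455,370:]=b
save(np.clip(o*1.5,0,255).astype(np.uint8),'drawn.png')
E
```

```text
{'time': 16.2333, 'tcp_pos': array([ 0.5157, -0.0234,  0.0493]), 'tcp_rot': array([-0.    ,  0.997 , -0.0771,  0.0004]), 'force': array([ 5.0382, -2.9084, -0.4319]), 'torque': array([-0.4922, -0.9697, -0.0675]), 'width': 0.024454630643062844}
```

View pics/drawn.png

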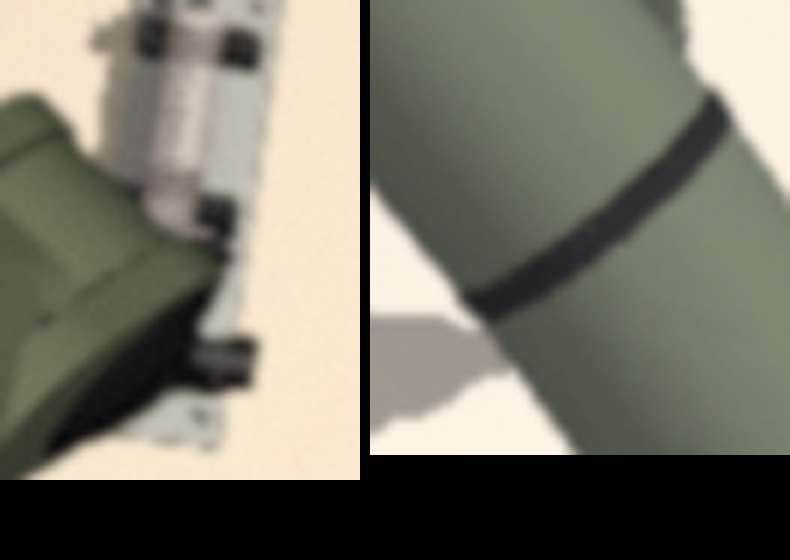

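The drawn view shows the gripper's finger at about (227,226), in line with the groove, and the barrel still between the vee blocks. The pull along the axis is 5.4 N, which matches a draw of about 36 mm. I'll check the barrel is still seated, then hand in.

```bash
python3 -W ignore - <<'E'
from fit import *
import pickle
t,_=pickle.load(open('drawn.pkl','rb'));w=cloud(t)
a=np.array([-.988,.155]);n=np.array([.155,.988]);q=(w[...,:2]-[.641,-.0478])
X=q@a*1e3;Y=q@n*1e3;Z=w[...,2]*1e3
for lo,hi in((-30,-15),(-15,0),(0,15),(15,30)):
    m=(X>lo)&(X<hi)&(abs(Y)<25)&(Z>50)&(Z<80);c=m&(Z>np.nanpercentile(Z[m],50))
    print(lo,hi,m.sum(),'top',np.nanpercentile(Z[m],75),'axis y',np.median(Y[c]))
ok=abs(np.nanpercentile(Z[(X>-25)&(X<25)&(abs(Y)<6)&(Z<90)],60)-62)<4
print(ok)
if ok: print(finish_job())
E
```

```text
-30 -15 48 top 61.26021701778725 axis y -0.1987548798215232
-15 0 48 top 61.50925045298068 axis y 0.1725822485536656
0 15 45 top 61.98656043740037 axis y -0.6544136307011607
15 30 46 top 61.9010307085996 axis y -1.4078128098612963
True
the job is handed in; nothing more can be done
None
```

The larger syringe is seated in the cradle with its wings in the keeper slot, and the gripper is holding the thumb plate over the groove against about 5.4 N of vacuum pull. I handed the job in at about 17 s; no verdict came back.

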